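# Take the lid off the ice caddy and lay it on the drying mat

## Task

The lid of the ice caddy has to be washed: swing it up on its hinge until it stands about upright, feel for the angle at which its hooks let go of the hinge rod, lift it off and lay it flat, wholly on the grey drying mat, either way up, and let go. Do not drag, tip or lift the caddy, do not let the lid fall or slam, and leave the other things on the counter where they are.

Things in the scene. Friction and masses are not known exactly. Their poses are not given: they have to be found in the camera images.
- caddy: Loose steel ice caddy, 4 kg, an open box 120 (x) by 180 (y) by 100 mm high, 6 mm walls. Origin: centre of its underside, z up; front faces -x, towards the robot, up to 18 degrees askew. Lugs at its rear (+x) carry the hinge rod. More than about 18 N up on a caught lid tips it. A back-stop catches the lid about 25 degrees past upright; a lid leaned on it stays there.
- hinge (a point): Centre of the hinge rod, fixed in the caddy's frame at x = +84, y = 0, z = 106 mm; the rod runs along the caddy's y. It is a flat brass bar, section 16 by 6 mm, on edge, but its long section axis is turned about y by up to 19 degrees either way from upright (unknown, hard to see under the hooks; stiff, greased).
- lid: Loose teal lid, 0.38 kg (up to a fifth more or less), shut at the start. Origin on the hinge axis, midway; z out of its upper face. Plate x = -20 to -147 mm, 186 mm wide, z = -6 to +6 mm; white pad below, 90 by 150 mm, down to z = -15.5 mm. It opens by turning about its +y: front edge up and away from the robot. Laid flat, upper face up, its mid-plane is 15.5 mm above the surface.
- hooks (a point): Lower end of the lid's two hooks when upright: x = +26, y = 0 mm in the lid's frame. Steel hooks at y = +30 and -30 mm (16 mm wide, z = -15.5 to +15.5 mm, 19 at the end) hold the rod in 19 mm pockets; their 8.4 mm mouths, 10 mm deep, open to +x. The lid comes off only along its own -x, within about 10 degrees of the rod's long section axis; else it lifts 2 to 22 mm and catches. Clear after 34 mm.
- tab (a point): Centre of the lid's yellow grip tab, at x = -174 mm in the lid's frame. The tab sticks out from the middle of the front edge in the lid's plane: 40 mm wide (y), 12 mm thick (z), x = -147 to -195 mm, free on both sides: pinch it across y. Held so, the lid can turn about the line through the fingers; a tight grip keeps its angle once it is off.
- lid_mid (a point): Middle of the lid, on its mid-plane at x = -85 mm in the lid's frame.
- mat: Fixed grey ribbed drying mat, 250 (x) by 260 (y) by 6 mm thick, lying on the counter. Origin: centre of its underside. It lies to one side of the caddy, left or right.
- jar: Bystander: small closed jar with an orange cap, 48 mm wide, 62 mm high, between caddy and mat. Origin under its centre.
- dish: Bystander: small white open cup, 52 mm wide, 45 mm high, between caddy and mat, nearer the robot. Origin under its centre.
- tumbler: Bystander: clear cup, 68 mm wide, 110 mm high, at the back. Origin under its centre.
- mug: Bystander: blue mug, 80 mm wide, 90 mm high, at the back. Origin under its centre.
- sauce: Bystander: red bottle, 52 mm wide, 160 mm high, at the back. Origin under its centre.
- spray: Bystander: white bottle, 68 mm wide, 170 mm high, at the right. Origin under its centre.
- scoop: Bystander: aluminium ice scoop with white handle, 210 mm long, lying at the left. Origin under its middle.

How it is judged (in metres and radians):
On the way, in this order (a step that is already met when the one before it is completed fails the run):
1. the lid is swung up to about upright (more than 54 degrees) with its hooks still on the rod (angle between lid's own z axis and vertical between 0.95 and 2.2 rad and z of lid in the frame of caddy below 0.116 m and x of lid in the frame of caddy between 0.074 and 0.094 m), for 0.1 s.
2. the lid, still about upright, is lifted clear of the rod (angle between lid's own z axis and vertical between 0.8 and 2.35 rad and z of lid in the frame of caddy above 0.138 m), for 0.05 s.
At the end, for the whole second after the job is handed in: The lid lies flat (within 7 degrees, either way up) and at rest on the mat, its middle within 55 mm of the mat's centre and its mid-plane less than 28 mm above the counter, let go; the caddy stands level within 40 mm of where it was ((angle between lid's own z axis and vertical below 0.12 rad or angle between lid's own z axis and vertical above 3.02 rad) and horizontal distance between lid_mid and mat below 0.055 m and height (world z) of lid_mid below 0.028 m and contact force between lid and mat above 1 N and linear speed of lid below 0.03 m/s and angle between caddy's own z axis and vertical below 0.05 rad and distance of caddy from where it was at the start of the episode below 0.04 m); the robot touches nothing.
It fails at once if the caddy is dragged or lifted (more than 40 mm) or tipped (more than 7 degrees) (distance of caddy from where it was at the start of the episode above 0.04 m or angle between caddy's own z axis and vertical above 0.12 rad).
It fails at once if the lid falls or slams (turning faster than 7 rad/s or moving faster than 1 m/s) (angular speed of lid above 7 rad/s or linear speed of lid above 1 m/s).
It fails at once if a bystander is moved more than 50 mm (distance of any of jar, dish, tumbler, mug, sauce, spray, scoop from where it was at the start of the episode above 0.05 m).
It also fails if it takes over 67 s, if anything falls off the work surface, if the arm or the gripper's body presses on something with over 40 N, if the wrist force passes 120 N, or if a joint passes its speed limit or range.

## Robot

A 6-joint arm with a two-finger parallel gripper is mounted at the origin on the work surface. World frame = base frame: x ahead of the robot, y to its left, z up, the work surface at z = 0. Lengths are in mm, angles in rad, forces in N, time in s.
With the tool pointing down it reaches from about 350 to 975 mm from the base axis. Payload 7.1 kg.
Tool frame: the origin (TCP) lies on the centre line of the jaws, within the pads' length; the fingertips stand 8 mm ahead of it and the grasp point (between the pads) lies 11 mm behind it; z points along the fingers, x is the direction in which the jaws open and shut, and the axes are right-handed (so a half turn about z gives the same grasp; the last joint's range is limited). The gripper opens to 88 mm and grips with 3 to 60 N. Pads are 20 mm wide; open, the fingers measure 115 mm over their backs; the gripper's body (75 mm by 178 mm) begins 61 mm behind the grasp point.
Start: joints at [1.111, 0.423, 1.63, -0, 1.089, -0.019], TCP at [266.632, 565.254, 230.675] pointing down, gripper open.
Joint ranges: [-3, 3], [-0.9, 2.11], [0.09, 2.58], [-1.31, 4.45], [0.11, 2.69], [-2.54, 2.54]. Speed limits (rad/s): [2.39, 2.39, 3.01, 3.14, 3.14, 3.14].

## Interface

Orientations are given as a rotation vector (axis times angle).
In Python, from workcell import ctrl gives the robot as it stands.
- The arm moves only by the shell command python3 -m handwheel 'ROWS'. ROWS is JSON, a list of rows, each a list of 3 entries, a list of its own where there are three numbers: the turn, a rotation vector about the tool's x, y, z in rad, then the shift along the tool's x, y, z in mm, then the opening, from 0 (shut) to 1 (fully open). In form: [[[ax, ay, az], [tx, ty, tz], jaw], ...]. A call has exactly 10 rows; each row shifts and turns the pose as measured when the row begins, along the tool's axes as they then stand; what a row does not reach is not made up. A row lasts 1/12 s, in which the tool goes at most 41.7 mm and 7.16 degrees, less where a joint would pass 70% of its speed; a pose out of reach is approached as far as the arm can. A call with a gripper value outside its range is refused whole. The fingers move at their own pace and stop on an object; the grip force is fixed at half the most. Time passes only in rows, so rows that do not move let the fingers close, or fill a call up. It gives the time, the measured TCP pose, the force and the opening at its end, in the units of the state.
- ctrl.get_obs(): the state, without advancing time (a new reading comes with each control period).
- ctrl.get_image(name): name is "scene" or "side" or "wrist"; returns a dict with "pixels" (420x560x3 uint8, red, green, blue), "camera_matrix" (3x3 intrinsics, pixels), "dist" ([k1, k2, p1, p2, k3] as OpenCV has them; the pictures are not rectified), "rvec" (rotation vector, rad) and "tvec" (3), from world to camera coordinates, as OpenCV has them. Camera axes: x right, y down, z forward; pixel columns grow to the right and rows downward; lengths in mm; the calibration is good to about 2 mm. A picture is of the moment at which its call begins. There is no depth.
- ctrl.close_job(): hands the job in, once; it reports no verdict.
Trained networks look in a picture, given as the dict that the camera call returned (one of the last four; its "shot" number tells which), for a name from the list of things; names that differ only in an ending like _2 or _b are one class to them, and where a whole thing is asked for, a point or a joint stands for the part that bears it (a point fixed in the world has none). Each returns a list of dicts, best first, with "score" (0 to 1); they miss things now and then, are a little off and sometimes report something else, mostly with a low value. They report only what shows in the picture. A call takes as long as a camera call.
- ctrl.look_for(picture, query): "position" ([x, y, z] in mm, in the coordinates of the camera as it stood for that picture, good to about 4 mm: the middle of the surface that is visible of it).
- ctrl.spot_point(picture, query): "position" ([x, y, z] in mm, in the coordinates of the camera as it stood for that picture, good to about 4 mm: a listed point, or the origin of a listed thing).
The state is a dict: "t": time; "qpos": joint angles; "qvel": joint speeds; "joint_torque": joint torques, N m; "ee_pos": TCP position; "orientation": TCP orientation; "ft_force": force on the tool from outside, world axes, zero at the start; "moment": the same for the moment, N m; "width": finger opening in mm.
Only numpy, scipy, OpenCV 4.12 (cv2) and the standard library are available. Lean on these libraries where they do the work, as an engineer would, in place of code of your own. Each camera call takes 0.05 s, during which the arm holds its last target.

## Working session

There is one attempt and no reset: what is moved stays moved. The work goes in short steps, Python scripts to look and compute and a shell command to move; the robot and the scene stay as the last step left them, time stands still between calls to the robot, and variables do not carry over. Pictures are saved under pics/ and viewed, and the job is handed in when it is done.

```bash
ls; mkdir -p pics
cat > h.py <<'E'
import numpy as np, cv2
from scipy.spatial.transform import Rotation as R
from workcell import ctrl
def cam(p):
    Rm=cv2.Rodrigues(np.array(p["rvec"],float))[0]; t=np.array(p["tvec"],float).ravel()
    return Rm,t
def toworld(p,x):
    Rm,t=cam(p); return Rm.T@(np.array(x,float)-t)
def save(p,n):
    cv2.imwrite("pics/"+n,cv2.cvtColor(np.asarray(p["pixels"]),cv2.COLOR_RGB2BGR))
def proj(p,X):
    return cv2.projectPoints(np.array(X,float).reshape(-1,1,3),np.array(p["rvec"],float),np.array(p["tvec"],float),np.array(p["camera_matrix"],float),np.array(p["dist"],float))[0].reshape(-1,2)
def plane(p,uv,z):
    K=np.array(p["camera_matrix"],float)
    u=cv2.undistortPoints(np.array(uv,float).reshape(-1,1,2),K,np.array(p["dist"],float)).reshape(-1,2)
    Rm,t=cam(p); c=-Rm.T@t; out=[]
    for a in u:
        d=Rm.T@np.array([a[0],a[1],1]); out.append(c+d*(z-c[2])/d[2])
    return np.array(out)
E
python3 - <<'E'
from h import *
np.set_printoptions(suppress=True,precision=1)
o=ctrl.get_obs(); print(o)
for n in ["scene","side","wrist"]:
    p=ctrl.get_image(n); save(p,n+"0.png")
    Rm,t=cam(p); print(n,-Rm.T@t)
    for q in ["caddy","hinge","lid","tab","lid_mid","mat","jar","dish","tumbler","mug","sauce","spray","scoop"]:
        r=ctrl.spot_point(p,q)
        print(q,[(round(a["score"],2),toworld(p,a["position"])) for a in r[:2]])
E
```

```text
pics
{'t': 0.0, 'qpos': array([ 1.1,  0.4,  1.6, -0. ,  1.1, -0. ]), 'qvel': array([ 0.,  0.,  0., -0.,  0.,  0.]), 'joint_torque': array([ -0. , -54.5, -27.4,   0.1,   0. ,  -0. ]), 'ee_pos': array([266.4, 564.8, 229.9]), 'orientation': array([ 2.7,  1.7, -0. ]), 'ft_force': array([ 0.6, -0.7,  0.1]), 'moment': array([ 0., -0.,  0.]), 'width': 87.81554055235097}
scene [1358.4 -127.6 1156.1]
caddy [(0.56, array([570.8, 222.5,  -6.6]))]
hinge [(0.82, array([660. , 235.4, 101.9]))]
lid []
tab [(0.96, array([484.8, 204.2, 100.4]))]
lid_mid [(0.62, array([573.4, 223.6, 108.8])), (0.59, array([683.4, 238.3, 103.3]))]
mat [(0.92, array([ 569.9, -207.3,    2.6]))]
jar [(0.86, array([618. ,   3. ,  -0.4]))]
dish [(0.59, array([440.5,   4. ,  -5.8]))]
tumbler [(0.68, array([ 767.2, -107.6,    1.1]))]
mug [(0.63, array([440. ,   7.9,  -4.7])), (0.6, array([782.8,  -8.4,  -3.8]))]
sauce [(0.67, array([486. , 207.1, 103.1])), (0.57, array([771.3, 100.5,   2.6]))]
spray [(0.56, array([ 599.3, -441.9,   -0.7]))]
scoop [(0.79, array([615.8, 471. ,   1.1])), (0.61, array([ 767.1, -108.7,    0.5]))]

[... 234 characters left out ...]
.3])), (0.7, array([611.1,   7.4,  -0.2]))]
lid_mid [(0.6, array([570.7, 222.1, 103.1]))]
mat [(0.66, array([ 575.8, -209.8,   -0.7]))]
jar [(0.74, array([614.9,   5.3,   0.3]))]
dish [(0.76, array([434.6,   6.7,   1.5]))]
tumbler [(0.81, array([ 773.3, -108.3,    0.8])), (0.69, array([433.6,   8.4,  -1.6]))]
mug [(0.7, array([782.6, -10.8,   3.4]))]
sauce [(0.85, array([770.4, 108.5,   1.5])), (0.74, array([571.8, 218.7,  -3. ]))]
spray [(0.56, array([ 597.8, -441.9,    1. ]))]
scoop [(0.78, array([615.1, 467.3,   2.4]))]
wrist [193.9 598.7 385.1]
caddy []
hinge []
lid []
tab []
lid_mid []
mat []
jar []
dish []
tumbler []
mug []
sauce []
spray []
scoop [(0.75, array([611.2, 467.7,   0.3]))]
```

View pics/scene0.png

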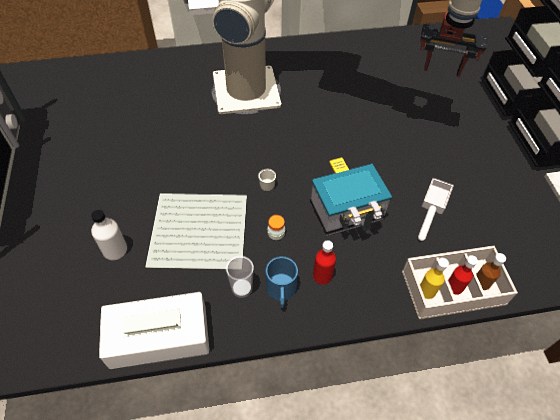

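View pics/side0.png

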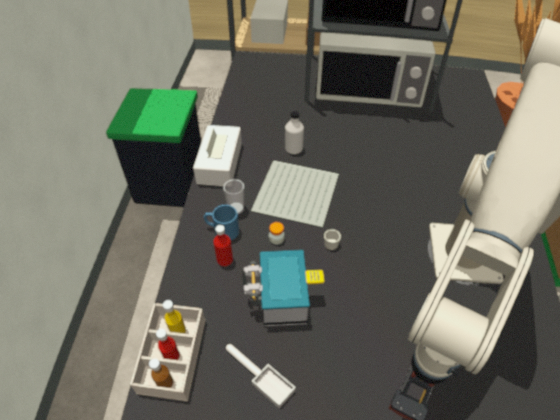

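```bash
cat >> h.py <<'E'
def Tlid(h,psi,th=0):  # hinge pos (3), yaw psi, opening th (rad)
    Rc=R.from_euler('z',psi).as_matrix()
    return Rc@R.from_euler('y',th).as_matrix(), np.array(h,float)
def crop(p,name,pts,box,s=4):
    im=cv2.cvtColor(np.asarray(p["pixels"]),cv2.COLOR_RGB2BGR)
    x0,y0,x1,y1=box
    im=cv2.resize(im[y0:y1,x0:x1],None,fx=s,fy=s,interpolation=cv2.INTER_CUBIC)
    for poly,c in pts:
        q=((proj(p,poly)-[x0,y0]+0.5)*s).astype(int)
        cv2.polylines(im,[q.reshape(-1,1,2)],True,c,1)
    cv2.imwrite("pics/"+name,im)
E
python3 - <<'E'
from h import *
np.set_printoptions(suppress=True,precision=3)
hs=[]
for n,box in [("scene",(290,140,410,250)),("side",(230,235,340,335))]:
    p=ctrl.get_image(n)
    h=np.array([656.5,235,106]);psi=np.radians(9.6)
    A,t=Tlid(h,psi)
    L=lambda P:(A@np.array(P,float).T).T+t
    top=L([[-20,-93,6],[-147,-93,6],[-147,93,6],[-20,93,6]])
    tab=L([[-147,-20,6],[-195,-20,6],[-195,20,6],[-147,20,6]])
    m=np.array([573,-208.5,6]);
    mat=m+np.array([[-125,-130,0],[125,-130,0],[125,130,0],[-125,130,0]])
    crop(p,n+"_c.png",[(top,(0,0,255)),(tab,(255,0,255))],box,6)
    b=(135,180,260,280) if n=="scene" else (240,150,350,230)
    crop(p,n+"_m.png",[(mat,(0,0,255))],b,6)
print(R.from_rotvec(ctrl.get_obs()['orientation']).as_matrix())
E
```

```text
[[ 0.427  0.904 -0.   ]
 [ 0.904 -0.427 -0.   ]
 [-0.    -0.    -1.   ]]
```

View pics/scene_c.png

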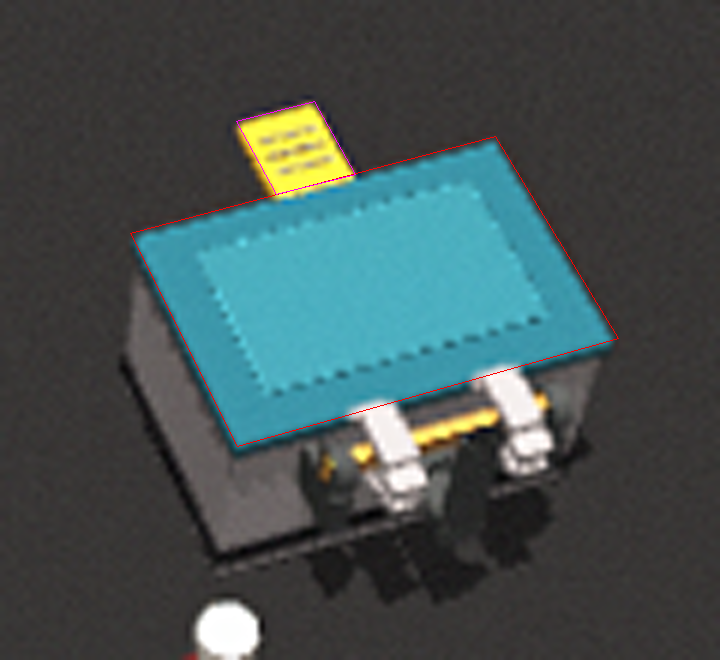

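View pics/side_c.png

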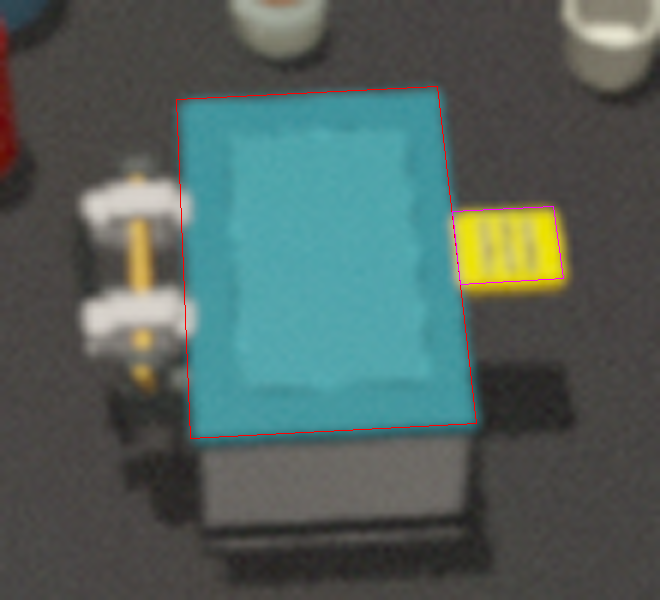

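View pics/scene_m.png

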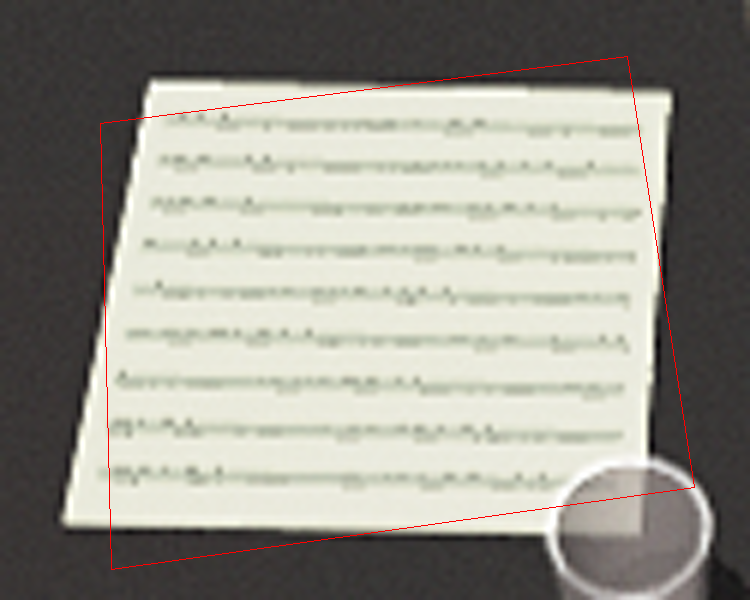

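View pics/side_m.png

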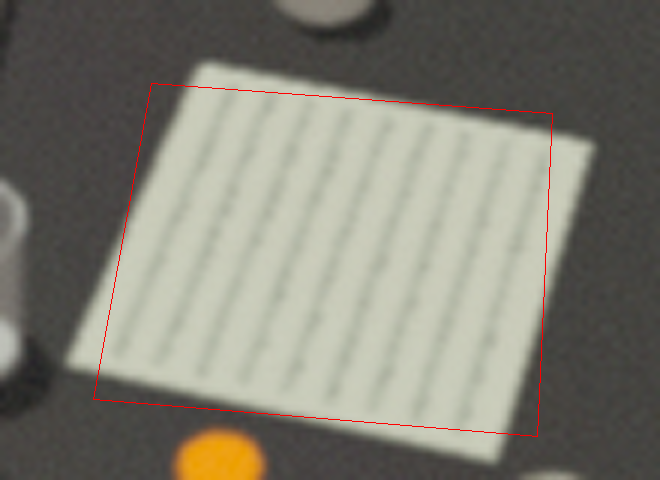

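Run:
```python
from h import *
np.set_printoptions(suppress=True,precision=1)
p=ctrl.get_image("scene")
c=np.array([[150,82],[672,93],[63,525]])/6-.5+[135,180]
w=plane(p,c,6); print(w, (w[1]+w[2])/2, np.linalg.norm(w[0]-w[1]),np.linalg.norm(w[0]-w[2]),np.degrees(np.arctan2(*(w[2]-w[0])[1::-1])))
p=ctrl.get_image("side")
c=np.array([[205,62],[595,145],[497,462],[66,365]])/6-.5+[240,150]
w=plane(p,c,6); print(w, w.mean(0),np.degrees(np.arctan2(*(w[0]-w[1])[1::-1])))
```

```text
[[ 426.2 -313.8    6. ]
 [ 474.2  -59.4    6. ]
 [ 671.9 -359.6    6. ]] [ 573.1 -209.5    6. ] 258.8456084999463 249.93976409527232 -10.555956636106124
[[ 666.9 -361.6    6. ]
 [ 420.9 -313.9    6. ]
 [ 469.6  -57.6    6. ]
 [ 717.1 -102.5    6. ]] [ 568.6 -208.9    6. ] -10.991714672893295
```

```bash
cat >> h.py <<'E'
def st():
    o=ctrl.get_obs(); np.set_printoptions(suppress=True,precision=3)
    M=R.from_rotvec(o['orientation']).as_matrix()
    print("t %.2f pos %s F %s M %s w %.1f"%(o['t'],np.round(o['ee_pos'],1),np.round(o['ft_force'],1),np.round(o['moment'],2),o['width'])); print("q",np.round(o['qpos'],3),"toolx yaw %.2f"%np.degrees(np.arctan2(M[1,0],M[0,0])),"z",np.round(M[:,2],3))
    return o,M
def delta(target):
    o,M=st(); d=M.T@(np.array(target,float)-o['ee_pos']); print("tool delta",np.round(d,1)); return d
E
python3 -m handwheel '[[[0,0,-0.102],[0,0,0],1],[[0,0,-0.102],[0,0,0],1],[[0,0,-0.102],[0,0,0],1],[[0,0,-0.102],[0,0,0],1],[[0,0,-0.102],[0,0,0],1],[[0,0,-0.102],[0,0,0],1],[[0,0,0],[-36,14,5],1],[[0,0,0],[-36,14,5],1],[[0,0,0],[-36,14,5],1],[[0,0,0],[-36,14,5],1]]'
python3 -c "
from h import *
delta([484.9,206,140])"
```

```text
t: 3.13
ee_pos: [349.8, 438.9, 211.1]
orientation: [-1.971, -2.443, -0.01]
ft_force: [0.8, 0.4, -0.5]
width: 87.8
t 3.13 pos [349.8 438.9 211.1] F [ 0.8  0.4 -0.5] M [ 0.06 -0.06 -0.08] w 87.8
q [ 0.875  0.352  1.793  0.003  0.99  -0.91 ] toolx yaw 102.21 z [ 0.002  0.007 -1.   ]
tool delta [-256.6   82.5   69.8]
```

```bash
python3 -m handwheel '[[[0,0,0.045],[-33,11,2],1],[[0,0,0],[-33,11,5],1],[[0,0,0],[-33,11,5],1],[[0,0,0],[-33,11,5],1],[[0,0,0],[-33,11,5],1],[[0,0,0],[-33,11,5],1],[[0,0,0],[-33,11,5],1],[[0,0,0],[-16,5,5],1],[[0,0,0],[0,0,2],1],[[0,0,0],[0,0,0],1]]'
python3 -c "
from h import *
delta([484.9,206,140])"
```

```text
t: 3.97
ee_pos: [481.3, 193.1, 170.1]
orientation: [-2.037, -2.392, -0.016]
ft_force: [-0.2, 0.5, -0.1]
width: 87.7
t 3.97 pos [481.3 193.1 170.1] F [-0.2  0.5 -0.1] M [ 0.05  0.   -0.01] w 87.7
q [ 0.356  0.349  1.916  0.007  0.868 -1.38 ] toolx yaw 99.16 z [ 0.006  0.008 -1.   ]
tool delta [12.   5.4 30.2]
```

Run:
```python
from h import *
p=ctrl.get_image("wrist")
h=np.array([656.5,235,106]);psi=np.radians(9.6)
A,t=Tlid(h,psi)
L=lambda P:(A@np.array(P,float).T).T+t
top=L([[-20,-93,6],[-147,-93,6],[-147,93,6],[-20,93,6]])
tab=L([[-147,-20,6],[-195,-20,6],[-195,20,6],[-147,20,6]])
crop(p,"w1.png",[(top,(0,0,255)),(tab,(255,0,255))],(0,0,560,420),1)
for q in ["tab","hinge"]: print(q,[(a["score"],toworld(p,a["position"]).round(1)) for a in ctrl.spot_point(p,q)[:2]])
```

```text
tab [(0.78, array([484.2, 208.8, 106.4]))]
hinge []
```

View pics/w1.png

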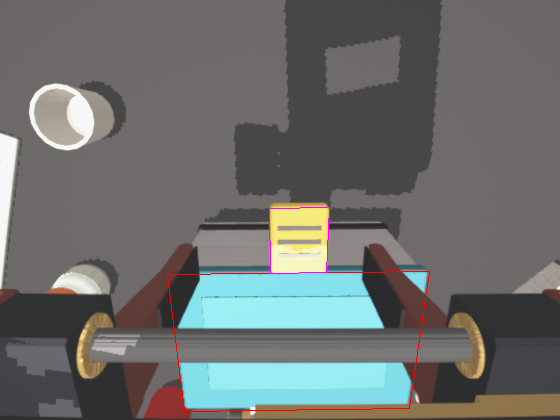

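```bash
python3 -m handwheel '[[[0,0,0],[6,2.5,5],1],[[0,0,0],[6,2.5,8],1],[[0,0,0],[0,0,10],1],[[0,0,0],[0,0,10],1],[[0,0,0],[0,0,10],1],[[0,0,0],[0,0,8],1],[[0,0,0],[0,0,5],1],[[0,0,0],[0,0,0],1],[[0,0,0],[0,0,0],1],[[0,0,0],[0,0,0],1]]'
python3 -c "
from h import *
delta([484.9,206.5,106])"
```

```text
t: 4.95
ee_pos: [481.9, 213.9, 107.6]
orientation: [-2.023, -2.402, -0.014]
ft_force: [0.4, -0.3, 0.1]
width: 87.9
t 4.95 pos [481.9 213.9 107.6] F [ 0.4 -0.3  0.1] M [ 0.06  0.04 -0.04] w 87.9
q [ 0.392  0.461  1.93   0.008  0.743 -1.355] toolx yaw 99.78 z [ 0.005  0.008 -1.   ]
tool delta [-7.8  1.7  1.5]
```

```bash
python3 -m handwheel '[[[0,0,0],[-4,1,0.8],1],[[0,0,0],[-3,0.7,0.5],1],[[0,0,0],[0,0,0],1],[[0,0,0],[0,0,0],0],[[0,0,0],[0,0,0],0],[[0,0,0],[0,0,0],0],[[0,0,0],[0,0,0],0],[[0,0,0],[0,0,0],0],[[0,0,0],[0,0,0],0],[[0,0,0],[0,0,0],0]]'
python3 -c "
from h import *
delta([484.9,206.5,106])"
```

```text
t: 5.78
ee_pos: [486.7, 206.4, 108.4]
orientation: [2.025, 2.401, 0.021]
ft_force: [0.9, -0.7, -0.2]
width: 44.3
t 5.78 pos [486.7 206.4 108.4] F [ 0.9 -0.7 -0.2] M [0.04 0.01 0.03] w 44.3
q [ 0.375  0.46   1.929  0.008  0.741 -1.371] toolx yaw 99.71 z [ 0.009  0.01  -1.   ]
tool delta [ 0.3 -1.8  2.4]
```

```bash
python3 -m handwheel '[[[0,0,0],[0,-0.8,1.5],0.55],[[0,0,0],[0,-0.5,1],0.5],[[0,0,0],[0,0,0.5],0.3],[[0,0,0],[0,0,0],0],[[0,0,0],[0,0,0],0],[[0,0,0],[0,0,0],0],[[0,0,0],[0,0,0],0],[[0,0,0],[0,0,0],0],[[0,0,0],[0,0,0],0],[[0,0,0],[0,0,0],0]]'
python3 -c "
from h import *
delta([484.9,206.5,106])"
```

```text
t: 6.62
ee_pos: [485.3, 206.4, 105.2]
orientation: [2.025, 2.401, 0.021]
ft_force: [-1.0, -0.2, 0.2]
width: 39.8
t 6.62 pos [485.3 206.4 105.2] F [-1.  -0.2  0.2] M [-0.02  0.03 -0.08] w 39.8
q [ 0.376  0.464  1.933  0.008  0.732 -1.37 ] toolx yaw 99.71 z [ 0.009  0.01  -1.   ]
tool delta [ 0.1 -0.4 -0.8]
```

```bash
cat >> h.py <<'E'
H=np.array([656.5,235,106]);PSI=np.radians(9.6);RT=173.6
def arc(ths=None,H=H):
    o,M=st(); f=np.array([np.cos(PSI),np.sin(PSI),0]); l=np.array([-f[1],f[0],0])
    d=o['ee_pos']-H; u=np.array([d@f,d@l,d[2]]); th=np.arctan2(u[2],-u[0]); r=np.hypot(u[0],u[2])
    F=o['ft_force']; e=np.array([-np.cos(th),np.sin(th)]);g=np.array([np.sin(th),np.cos(th)])
    print("theta %.1f r %.1f lat %.1f | F radial out %.1f tang %.1f lat %.1f"%(np.degrees(th),r,u[1],F@f*e[0]+F[2]*e[1],F@f*g[0]+F[2]*g[1],F@l))
    for T in ths or []:
        T=np.radians(T); w=H-RT*np.cos(T)*f+RT*np.sin(T)*np.array([0,0,1])
        print(np.degrees(T).round(1),"tool delta from now",np.round(M.T@(w-o['ee_pos']),1))
E
python3 -m handwheel '[[[0,0,0],[0,0.5,-13.5],0],[[0,0,0],[0,1.5,-13.5],0],[[0,0,0],[0,2.5,-13],0],[[0,0,0],[0,3.5,-13],0],[[0,0,0],[0,4.5,-12.5],0],[[0,0,0],[0,2,-4],0],[[0,0,0],[0,0,0],0],[[0,0,0],[0,0,0],0],[[0,0,0],[0,0,0],0],[[0,0,0],[0,0,0],0]]'
python3 -c "
from h import *
arc([30,35,40,45,50])"
```

```text
t: 7.45
ee_pos: [495.4, 206.6, 171.4]
orientation: [-2.022, -2.399, -0.006]
ft_force: [0.7, 0.8, -1.5]
width: 39.9
t 7.45 pos [495.4 206.6 171.4] F [ 0.7  0.8 -1.5] M [ 0.09 -0.3   0.05] w 39.9
q [ 0.37   0.375  1.871  0.007  0.895 -1.375] toolx yaw 99.73 z [-0.001  0.006 -1.   ]
theta 21.8 r 176.2 lat -1.1 | F radial out -1.4 tang -1.1 lat 0.7
30.0 tool delta from now [  1.2  13.3 -21.3]
35.0 tool delta from now [  1.2  21.4 -34.1]
40.0 tool delta from now [  1.3  30.6 -46.1]
45.0 tool delta from now [  1.3  40.8 -57.3]
50.0 tool delta from now [  1.3  52.  -67.5]
```

```bash
python3 -m handwheel '[[[0,0,0],[0.5,6.5,-10.5],0],[[0,0,0],[0.5,6.8,-10.5],0],[[0,0,0],[0,8,-13],0],[[0,0,0],[0,9,-12],0],[[0,0,0],[0,10,-11],0],[[0,0,0],[0,11,-10],0],[[0,0,0],[0,12,-9],0],[[0,0,0],[0,8,-5],0],[[0,0,0],[0,0,0],0],[[0,0,0],[0,0,0],0]]'
python3 -c "
from h import *
arc([55,60,65,70,75,80,85,90])"
```

```text
t: 8.28
ee_pos: [557.9, 216.6, 242.9]
orientation: [-2.012, -2.387, 0.034]
ft_force: [-0.3, -1.3, -3.0]
width: 40.1
t 8.28 pos [557.9 216.6 242.9] F [-0.3 -1.3 -3. ] M [-0.01  0.12  0.03] w 40.1
q [ 0.348  0.384  1.661  0.006  1.126 -1.396] toolx yaw 99.75 z [-0.029 -0.004 -1.   ]
theta 53.8 r 169.7 lat -1.7 | F radial out -2.1 tang -2.2 lat -1.2
55.0 tool delta from now [ 1.7  0.5 -5.3]
60.0 tool delta from now [  1.7  13.  -13.8]
65.0 tool delta from now [  1.6  26.3 -21.2]
70.0 tool delta from now [  1.6  40.1 -27.4]
75.0 tool delta from now [  1.6  54.4 -32.4]
80.0 tool delta from now [  1.5  69.1 -36.1]
85.0 tool delta from now [  1.5  84.  -38.5]
90.0 tool delta from now [  1.4  99.1 -39.6]
```

```bash
python3 -m handwheel '[[[-0.006,0,0],[0.5,6,-8],0],[[-0.006,0,0],[0.5,8,-7],0],[[-0.006,0,0],[0,13,-7.5],0],[[-0.006,0,0],[0,14,-6.2],0],[[-0.006,0,0],[0,14.3,-5],0],[[0,0,0],[0,14.5,-3.7],0],[[0,0,0],[0,12,-2],0],[[0,0,0],[0,7,-0.7],0],[[0,0,0],[0,0,0],0],[[0,0,0],[0,0,0],0]]'
python3 -c "
from h import *
arc([80,85,90,95,100])
for n,b in (('scene',(270,100,430,250)),('side',(200,180,340,330))):
    p=ctrl.get_image(n); crop(p,n+'_u.png',[],b,4)
"
```

```text
t: 9.12
ee_pos: [644.6, 232.5, 279.8]
orientation: [-2.02, -2.398, 0.016]
ft_force: [-0.9, -0.8, -3.4]
width: 39.6
t 9.12 pos [644.6 232.5 279.8] F [-0.9 -0.8 -3.4] M [ 0.07  0.26 -0.04] w 39.6
q [ 0.329  0.472  1.433  0.     1.248 -1.413] toolx yaw 99.80 z [-0.011 -0.004 -1.   ]
theta 86.0 r 174.2 lat -0.4 | F radial out -3.4 tang -1.2 lat -0.6
80.0 tool delta from now [  0.5 -18.    3. ]
85.0 tool delta from now [ 0.4 -3.   0.9]
90.0 tool delta from now [ 0.4 12.2  0.1]
95.0 tool delta from now [ 0.3 27.3  0.5]
100.0 tool delta from now [ 0.3 42.3  2.3]
```

View pics/scene_u.png

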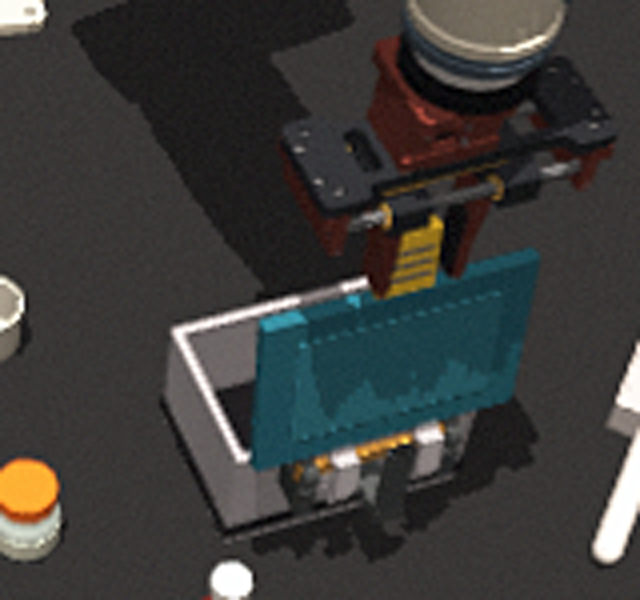

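View pics/side_u.png

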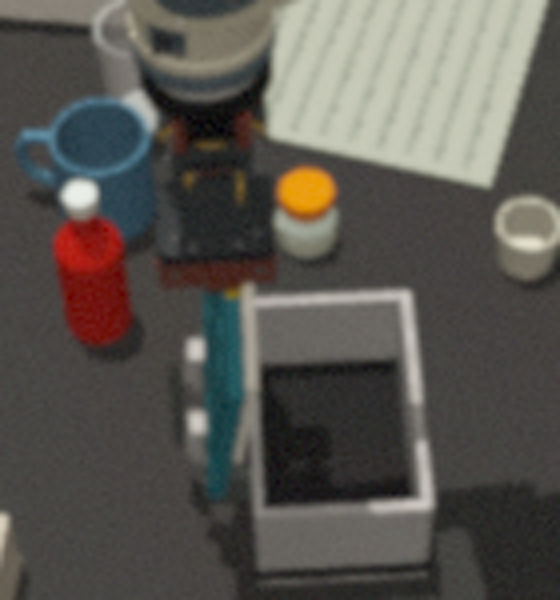

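```bash
python3 -m handwheel '[[[0,0,0],[0,-0.1,-1.5],0],[[0,0,0],[0,-0.1,-1.5],0],[[0,0,0],[0,-0.1,-1.5],0],[[0,0,0],[0,-0.1,-1.5],0],[[0,0,0],[0,0,0],0],[[0,0,0],[0,0,0],0],[[0,0,0],[0,0,0],0],[[0,0,0],[0,0,0],0],[[0,0,0],[0,0,0],0],[[0,0,0],[0,0,0],0]]'
python3 -c "
from h import *
arc()
"
```

```text
t: 10.05
ee_pos: [641.0, 232.0, 286.1]
orientation: [-2.018, -2.397, 0.02]
ft_force: [-1.0, -0.6, -5.1]
width: 39.7
t 10.05 pos [641.  232.  286.1] F [-1.  -0.6 -5.1] M [ 0.03  0.4  -0.01] w 39.7
q [ 0.33   0.463  1.433  0.     1.26  -1.413] toolx yaw 99.83 z [-0.014 -0.004 -1.   ]
theta 85.0 r 180.8 lat -0.3 | F radial out -5.0 tang -1.5 lat -0.4
```

```bash
python3 -m handwheel '[[[0,0,0],[0,0.5,-1.5],0],[[0,0,0],[0,0.3,-1.5],0],[[0,0,0],[0,0.2,-1.5],0],[[0,0,0],[0,0,-1.5],0],[[0,0,0],[0,0,0],0],[[0,0,0],[0,0,0],0],[[0,0,0],[0,0,0],0],[[0,0,0],[0,0,0],0],[[0,0,0],[0,0,0],0],[[0,0,0],[0,0,0],0]]'
python3 -c "
from h import *
arc()
"
```

```text
t: 10.88
ee_pos: [642.1, 232.2, 293.2]
orientation: [-2.018, -2.397, 0.02]
ft_force: [-1.4, 0.2, -3.5]
width: 39.7
t 10.88 pos [642.1 232.2 293.2] F [-1.4  0.2 -3.5] M [ 0.01  0.51 -0.04] w 39.7
q [ 0.329  0.459  1.423  0.001  1.274 -1.413] toolx yaw 99.83 z [-0.014 -0.004 -1.   ]
theta 85.5 r 187.8 lat -0.3 | F radial out -3.4 tang -1.6 lat 0.4
```

```bash
python3 -m handwheel '[[[0,0,0],[0,0,-1.5],0],[[0,0,0],[0,0,-1.5],0],[[0,0,0],[0,0,-1.5],0],[[0,0,0],[0,0,-1.5],0],[[0,0,0],[0,0,0],0],[[0,0,0],[0,0,0],0],[[0,0,0],[0,0,0],0],[[0,0,0],[0,0,0],0],[[0,0,0],[0,0,0],0],[[0,0,0],[0,0,0],0]]'
python3 -c "
from h import *
arc()
p=ctrl.get_image('side'); crop(p,'side_l.png',[],(200,180,340,330),4)
p=ctrl.get_image('scene'); crop(p,'scene_l.png',[],(270,100,430,250),4)
"
```

```text
t: 11.72
ee_pos: [641.9, 232.1, 296.3]
orientation: [-2.017, -2.396, 0.023]
ft_force: [0.5, 0.9, -8.5]
width: 39.6
t 11.72 pos [641.9 232.1 296.3] F [ 0.5  0.9 -8.5] M [ 0.1   0.14 -0.04] w 39.6
q [ 0.329  0.457  1.419  0.001  1.283 -1.413] toolx yaw 99.82 z [-0.017 -0.005 -1.   ]
theta 85.5 r 190.9 lat -0.4 | F radial out -8.6 tang 0.0 lat 0.8
```

View pics/scene_l.png

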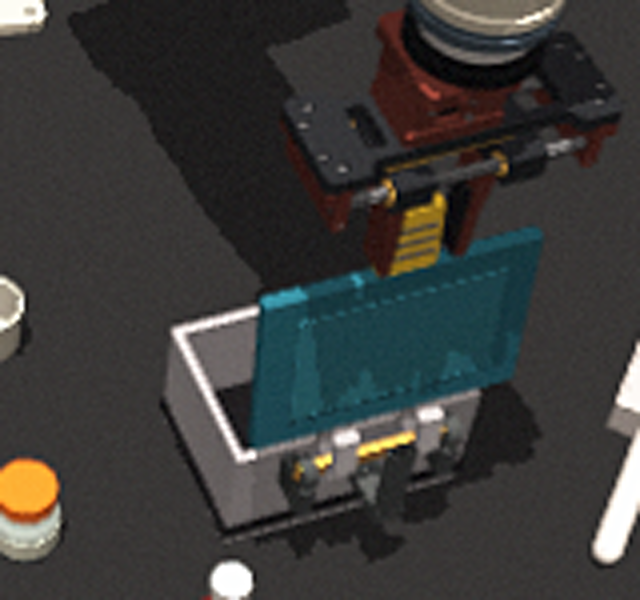

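```bash
python3 -m handwheel '[[[0,0,0],[0,0,1.5],0],[[0,0,0],[0,0,1.5],0],[[-0.005,0,0],[0,0,1],0],[[-0.005,0,0],[0,-3,0],0],[[-0.005,0,0],[0,-3,0],0],[[0,0,0],[0,-3,0],0],[[0,0,0],[0,-3,0],0],[[0,0,0],[0,-3,0],0],[[0,0,0],[0,0,0],0],[[0,0,0],[0,0,0],0]]'
python3 -c "
from h import *
arc()
"
```

```text
t: 12.65
ee_pos: [629.0, 229.8, 293.6]
orientation: [2.018, 2.398, 0.01]
ft_force: [3.7, 0.6, -9.6]
width: 39.8
t 12.65 pos [629.  229.8 293.6] F [ 3.7  0.6 -9.6] M [ 0.18 -0.84 -0.02] w 39.8
q [ 0.334  0.426  1.473 -0.004  1.233 -1.407] toolx yaw 99.83 z [ 0.01 -0.   -1.  ]
theta 81.5 r 189.7 lat -0.6 | F radial out -10.0 tang 2.3 lat -0.0
```

```bash
python3 -m handwheel '[[[0,0,0],[0,0,1.5],0],[[0,0,0],[0,2,2],0],[[0,0,0],[0,5,1],0],[[0,0,0],[0,5,0],0],[[0,0,0],[0,5,0],0],[[0,0,0],[0,5,0],0],[[0,0,0],[0,5,0],0],[[0,0,0],[0,4,0],0],[[0,0,0],[0,0,0],0],[[0,0,0],[0,0,0],0]]'
python3 -c "
from h import *
arc()
"
```

```text
t: 13.48
ee_pos: [660.8, 235.5, 291.0]
orientation: [2.021, 2.401, 0.002]
ft_force: [-1.0, -0.1, -3.2]
width: 39.5
t 13.48 pos [660.8 235.5 291. ] F [-1.  -0.1 -3.2] M [-0.02  0.54  0.07] w 39.5
q [ 0.326  0.482  1.392 -0.002  1.265 -1.415] toolx yaw 99.82 z [ 0.003 -0.001 -1.   ]
theta 91.3 r 185.0 lat -0.2 | F radial out -3.2 tang -0.9 lat 0.0
```

Now try the lift at about 91°.

```bash
python3 -m handwheel '[[[0,0,0],[0,0,-1.5],0],[[0,0,0],[0,0,-1.5],0],[[0,0,0],[0,0,-1.5],0],[[0,0,0],[0,0,-1.5],0],[[0,0,0],[0,0,-1.5],0],[[0,0,0],[0,0,-1.5],0],[[0,0,0],[0,0,0],0],[[0,0,0],[0,0,0],0],[[0,0,0],[0,0,0],0],[[0,0,0],[0,0,0],0]]'
python3 -c "
from h import *
arc()
"
```

```text
t: 14.32
ee_pos: [660.4, 235.5, 301.5]
orientation: [2.02, 2.401, 0.003]
ft_force: [-1.0, 0.2, -4.3]
width: 39.8
t 14.32 pos [660.4 235.5 301.5] F [-1.   0.2 -4.3] M [-0.05  0.48 -0.02] w 39.8
q [ 0.327  0.473  1.383 -0.002  1.282 -1.415] toolx yaw 99.84 z [ 0.004 -0.001 -1.   ]
theta 91.1 r 195.5 lat -0.2 | F radial out -4.3 tang -0.9 lat 0.3
```

```bash
python3 -m handwheel '[[[0,0,0],[0,0,-1.5],0],[[0,0,0],[0,0,-1.5],0],[[0,0,0],[0,0,-1.5],0],[[0,0,0],[0,0,-1.5],0],[[0,0,0],[0,0,0],0],[[0,0,0],[0,0,0],0],[[0,0,0],[0,0,0],0],[[0,0,0],[0,0,0],0],[[0,0,0],[0,0,0],0],[[0,0,0],[0,0,0],0]]'
python3 -c "
from h import *
arc()
"
```

```text
t: 15.15
ee_pos: [660.8, 235.6, 308.3]
orientation: [2.02, 2.4, 0.005]
ft_force: [-1.0, 0.3, -3.5]
width: 39.1
t 15.15 pos [660.8 235.6 308.3] F [-1.   0.3 -3.5] M [-0.05  0.28  0.02] w 39.1
q [ 0.326  0.468  1.376 -0.002  1.294 -1.415] toolx yaw 99.84 z [ 0.005 -0.001 -1.   ]
theta 91.2 r 202.3 lat -0.2 | F radial out -3.5 tang -0.9 lat 0.5
```

```bash
python3 -m handwheel '[[[0,0,0],[0,0,-1.5],0],[[0,0,0],[0,0,-1.5],0],[[0,0,0],[0,0,-1.5],0],[[0,0,0],[0,0,-1.5],0],[[0,0,0],[0,0,-2],0],[[0,0,0],[0,0,-2],0],[[0,0,0],[0,0,-2],0],[[0,0,0],[0,0,-2],0],[[0,0,0],[0,0,0],0],[[0,0,0],[0,0,0],0]]'
python3 -c "
from h import *
arc()
p=ctrl.get_image('side'); crop(p,'side_l2.png',[],(200,180,340,330),4)
p=ctrl.get_image('scene'); crop(p,'scene_l2.png',[],(270,100,430,250),4)
"
```

```text
t: 15.98
ee_pos: [662.2, 235.9, 324.9]
orientation: [2.018, 2.398, 0.01]
ft_force: [0.1, 0.0, -3.5]
width: 39.7
t 15.98 pos [662.2 235.9 324.9] F [ 0.1  0.  -3.5] M [ 0.02 -0.07  0.  ] w 39.7
q [ 0.326  0.456  1.357 -0.003  1.319 -1.415] toolx yaw 99.84 z [ 0.01  0.   -1.  ]
theta 91.5 r 219.0 lat -0.1 | F radial out -3.5 tang 0.2 lat -0.0
```

View pics/scene_l2.png

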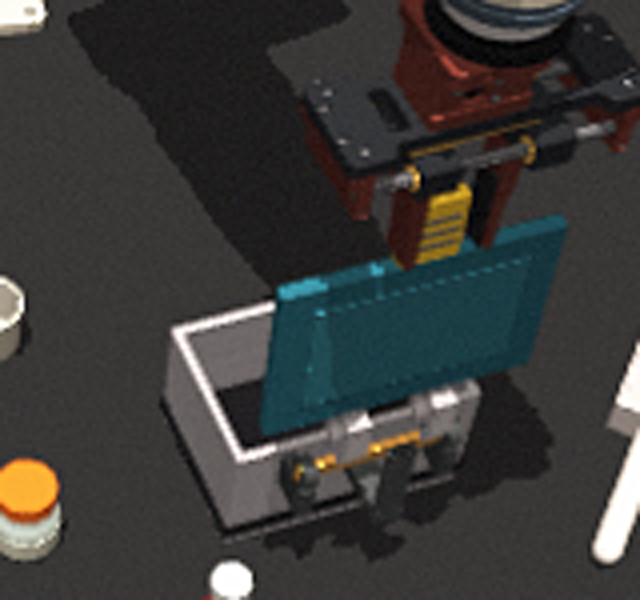

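View pics/side_l2.png

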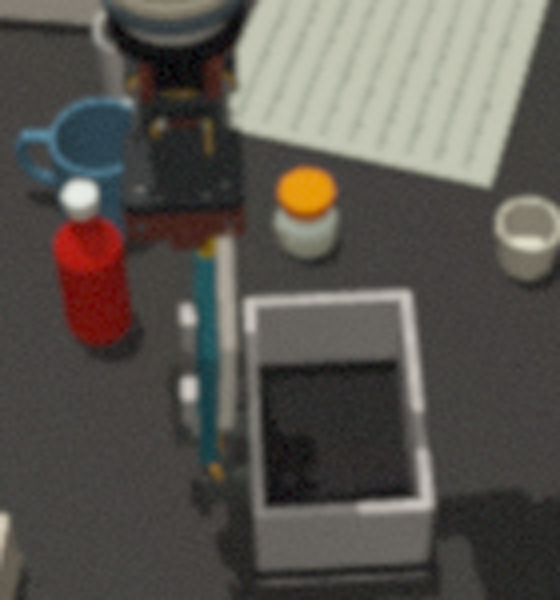

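```bash
python3 -m handwheel '[[[0.003,0,0],[0,0,-8],0],[[0.003,0,0],[0,0,-14],0],[[0.002,0,0],[0,0,-16],0],[[0,0,0],[0,0,-16],0],[[0,0,0],[0,-4,-12],0],[[0,0,0],[-6,-8,-6],0],[[0,0,0],[-14,-12,0],0],[[0,0,0],[-22,-14,0],0],[[0,0,0],[-28,-14,0],0],[[0,0,0],[-30,-14,0],0]]'
python3 -c "
from h import *
delta([520,-199,390])
"
```

```text
t: 16.92
ee_pos: [610.1, 126.9, 401.1]
orientation: [-2.013, -2.411, 0.002]
ft_force: [0.8, 0.8, -4.1]
width: 39.4
t 16.92 pos [610.1 126.9 401.1] F [ 0.8  0.8 -4.1] M [ 0.09 -0.09 -0.02] w 39.4
q [ 0.186  0.281  1.443  0.     1.419 -1.564] toolx yaw 100.28 z [-0.001 -0.    -1.   ]
tool delta [-304.6 -146.8   11.3]
```

```bash
python3 -m handwheel '[[[0,0,0.04],[-30,-14,1],0],[[0,0,0.04],[-31,-13,1],0],[[0,0,0.04],[-31,-12,1],0],[[0,0,0.04],[-32,-11,1],0],[[0,0,0.04],[-33,-10,1],0],[[0,0,0.04],[-33,-8,1],0],[[0,0,0.04],[-33,-7,1],0],[[0,0,0.04],[-28,-6,1],0],[[0,0,0.03],[-18,-4,1],0],[[0,0,0],[-8,-1,0],0]]'
python3 -c "
from h import *
delta([520,-199,390])
"
```

```text
t: 17.75
ee_pos: [512.0, -170.2, 394.0]
orientation: [2.421, 2.001, -0.006]
ft_force: [-0.4, -0.2, -3.6]
width: 39.5
t 17.75 pos [ 512.  -170.2  394. ] F [-0.4 -0.2 -3.6] M [ 0.04 -0.05  0.03] w 39.5
q [-0.341  0.144  1.631 -0.004  1.368 -1.721] toolx yaw 79.14 z [-0.002 -0.003 -1.   ]
tool delta [-26.7  13.3   4. ]
```

```bash
python3 -m handwheel '[[[-0.05,0,0],[-6,0,0],0],[[-0.08,0,0],[-8,0,0],0],[[-0.08,0,0],[-6,0,0],0],[[-0.08,0,0],[-3,0,0],0],[[-0.08,0,0],[0,0,0],0],[[-0.08,0,0],[0,0,0],0],[[-0.08,0,0],[0,0,0],0],[[-0.06,0,0],[0,0,0],0],[[-0.03,0,0],[0,0,0],0],[[0,0,0],[0,0,0],0]]'
python3 - <<'E'
from h import *
o,M=st()
fm=np.array([.982,-.188,0]);lm=np.array([.188,.982,0]);m=np.array([571,-209,6.])
d=o['ee_pos']-m; print("f %.1f l %.1f h %.1f"%(d@fm,d@lm,d[2]), "tilt deg",np.degrees(np.arctan2(M[:,2]@fm,-M[2,2])))
for n in ("side","scene"):
    p=ctrl.get_image(n); save(p,n+"_t.png")
E
```

```text
t: 18.58
ee_pos: [499.3, -190.2, 392.4]
orientation: [1.992, 1.662, 0.542]
ft_force: [-1.1, 0.1, -4.7]
width: 39.7
t 18.58 pos [ 499.3 -190.2  392.4] F [-1.1  0.1 -4.7] M [0.24 0.94 0.01] w 39.7
q [-0.484 -0.129  2.043  0.296  0.63  -2.061] toolx yaw 79.57 z [ 0.585 -0.113 -0.803]
f -74.0 l 5.0 h 386.4 tilt deg 36.58352849481144
```

View pics/side_t.png

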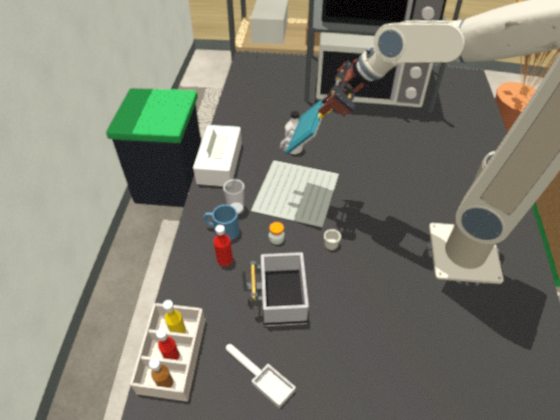

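View pics/scene_t.png

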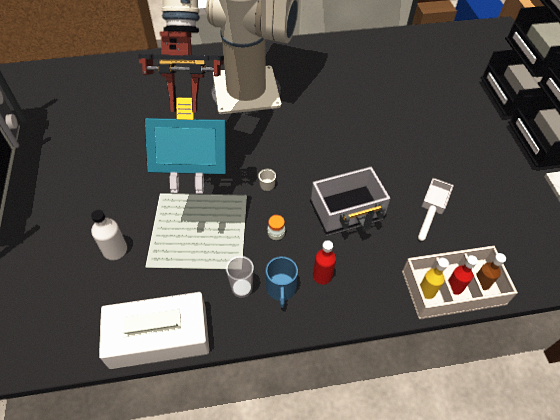

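```bash
python3 -m handwheel '[[[0,0,0],[-1,-3,10],0],[[0,0,0],[-1,-7,20],0],[[0,0,0],[-1,-8,24],0],[[0,0,0],[-1,-8,24],0],[[0,0,0],[-1,-8,24],0],[[0,0,0],[0,-8,24],0],[[0,0,0],[0,-8,24],0],[[0,0,0],[0,-5,16],0],[[0,0,0],[0,-3,8],0],[[0,0,0],[0,0,0],0]]'
cat >> h.py <<'E'
def lay():
    o,M=st()
    fm=np.array([.982,-.188,0]);lm=np.array([.188,.982,0]);m=np.array([571,-209,6.])
    d=o['ee_pos']-m; a=np.arctan2(M[:,2]@fm,-M[2,2]); print("f %.1f l %.1f h %.1f"%(d@fm,d@lm,d[2]), "tilt deg %.1f"%np.degrees(a))
    return d@fm,d@lm,d[2],a,o,M
E
python3 -c "
from h import *
lay()"
```

```text
t: 19.52
ee_pos: [566.8, -208.9, 212.5]
orientation: [1.991, 1.667, 0.532]
ft_force: [-0.2, -0.2, -3.3]
width: 39.8
t 19.52 pos [ 566.8 -208.9  212.5] F [-0.2 -0.2 -3.3] M [ 0.19  0.8  -0.02] w 39.8
q [-0.445  0.26   2.107  0.757  0.213 -2.539] toolx yaw 79.65 z [ 0.58  -0.116 -0.806]
f -4.1 l -0.7 h 206.5 tilt deg 36.3
```

```bash
python3 -m handwheel '[[[0.03,0,0],[0,6,-8],0],[[0.05,0,0],[0,6,-8],0],[[0.06,0,0],[0,3,-6],0],[[0.06,0,0],[0,0,0],0],[[0.06,0,0],[0,0,0],0],[[0.03,0,0],[0,0,0],0],[[0,0,0],[0,0,0],0],[[0,0,0],[0,0,0],0],[[0,0,0],[0,0,0],0],[[0,0,0],[0,0,0],0]]'
python3 -c "
from h import *
lay()"
```

```text
t: 20.35
ee_pos: [568.8, -211.7, 244.6]
orientation: [2.179, 1.829, 0.288]
ft_force: [-0.0, 0.3, -3.4]
width: 39.8
t 20.35 pos [ 568.8 -211.7  244.6] F [-0.   0.3 -3.4] M [0.15 0.43 0.03] w 39.8
q [-0.4    0.252  1.895  0.081  0.652 -1.852] toolx yaw 79.74 z [ 0.329 -0.086 -0.941]
f -1.7 l -3.0 h 238.6 tilt deg 19.8
```

```bash
python3 -m handwheel '[[[0,0,0],[0.5,4,6],0],[[0,0,0],[0.5,5,8],0],[[0,0,0],[0.5,5,8],0],[[0,0,0],[0.5,5,8],0],[[0,0,0],[0.5,5,8],0],[[0,0,0],[0.5,5,7],0],[[0,0,0],[0,4,4],0],[[0,0,0],[0,1,2],0],[[0,0,0],[0,0,0],0],[[0,0,0],[0,0,0],0]]'
python3 -c "
from h import *
lay()
p=ctrl.get_image('side'); crop(p,'side_d.png',[],(210,90,390,230),4)"
```

```text
t: 21.18
ee_pos: [621.7, -218.9, 200.7]
orientation: [2.182, 1.831, 0.286]
ft_force: [0.2, 0.6, -4.2]
width: 40.0
t 21.18 pos [ 621.7 -218.9  200.7] F [ 0.2  0.6 -4.2] M [0.18 0.43 0.02] w 40.0
q [-0.375  0.387  1.816  0.072  0.599 -1.823] toolx yaw 79.73 z [ 0.326 -0.085 -0.942]
f 51.6 l -0.2 h 194.7 tilt deg 19.6
```

View pics/side_d.png

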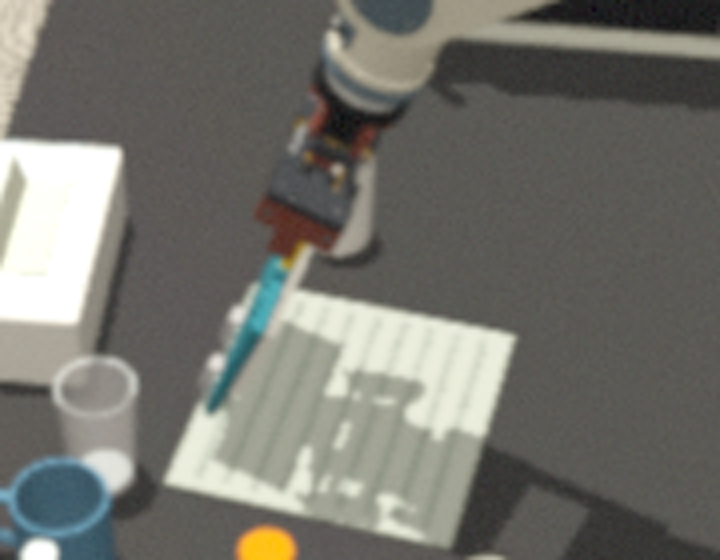

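```bash
python3 -m handwheel '[[[0,0,0],[0,-3,1],0],[[0,0,0],[0,-4,1],0],[[0,0,0],[0,-5,0.5],0],[[0,0,0],[0,-5,0.5],0],[[0,0,0],[0,-5,0.5],0],[[0,0,0],[0,-5,0.5],0],[[0,0,0],[0,-5,0.5],0],[[0,0,0],[0,-5,0.5],0],[[0,0,0],[0,-3,0],0],[[0,0,0],[0,0,0],0]]'
python3 -c "
from h import *
lay()
p=ctrl.get_image('side'); crop(p,'side_d2.png',[],(210,90,390,230),4)"
```

```text
t: 22.07
ee_pos: [585.4, -213.7, 186.3]
orientation: [2.173, 1.821, 0.295]
ft_force: [0.7, -0.1, -0.6]
width: 39.4
t 22.07 pos [ 585.4 -213.7  186.3] F [ 0.7 -0.1 -0.6] M [ 0.06 -0.26  0.01] w 39.4
q [-0.392  0.357  1.912  0.093  0.52  -1.858] toolx yaw 79.60 z [ 0.338 -0.09  -0.937]
f 15.1 l -2.0 h 180.3 tilt deg 20.4
```

View pics/side_d2.png

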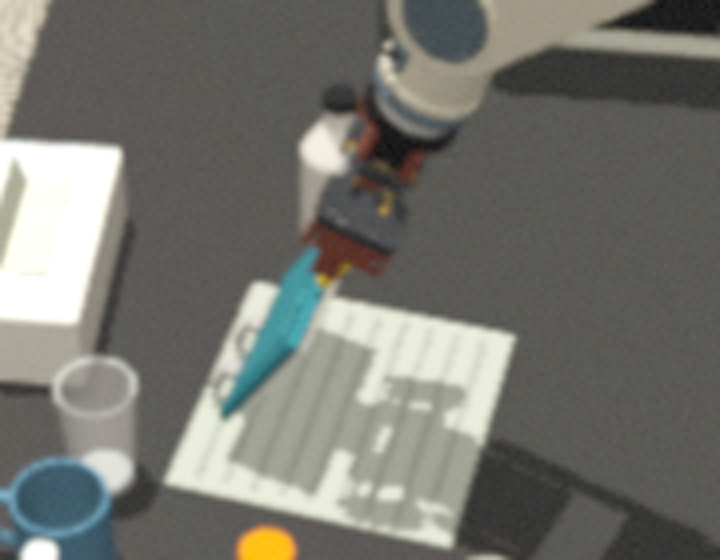

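```bash
python3 -m handwheel '[[[0.01,0,0],[0.5,-6,1],0],[[0.01,0,0],[0.5,-8,1.7],0],[[0.01,0,0],[0.5,-8,1.7],0],[[0.01,0,0],[0.5,-8,2],0],[[0.01,0,0],[0,-7.5,2.5],0],[[0.01,0,0],[0,-7.5,3],0],[[0.01,0,0],[0,-7.5,3.8],0],[[0.01,0,0],[0,-7.5,4],0],[[0,0,0],[0,-6,3.5],0],[[0,0,0],[0,0,0],0]]'
python3 -c "
from h import *
lay()"
```

```text
t: 22.95
ee_pos: [524.0, -201.7, 138.7]
orientation: [2.233, 1.869, 0.216]
ft_force: [0.0, 0.4, -2.1]
width: 39.5
t 22.95 pos [ 524.  -201.7  138.7] F [ 0.   0.4 -2.1] M [ 0.03 -0.   -0.06] w 39.5
q [-0.405  0.376  2.011  0.066  0.491 -1.853] toolx yaw 79.63 z [ 0.252 -0.075 -0.965]
f -47.5 l -1.7 h 132.7 tilt deg 15.2
```

```bash
python3 -m handwheel '[[[0.01,0,0],[0.5,-4.5,4],0],[[0.01,0,0],[0.5,-4.8,4.6],0],[[0.01,0,0],[0.5,-4.8,4.6],0],[[0.01,0,0],[0,-4.7,5],0],[[0.01,0,0],[0,-4.5,5.5],0],[[0.01,0,0],[0,-4.5,6],0],[[0.01,0,0],[0,-4.3,6.2],0],[[0.01,0,0],[0,-4,6.3],0],[[0,0,0],[0,-3,5],0],[[0,0,0],[0,0,0],0]]'
python3 -c "
from h import *
lay()
p=ctrl.get_image('side'); crop(p,'side_d3.png',[],(210,90,390,230),4)"
```

```text
t: 23.78
ee_pos: [492.4, -195.9, 77.2]
orientation: [2.293, 1.916, 0.133]
ft_force: [-1.1, 0.6, -1.2]
width: 39.6
t 23.78 pos [ 492.4 -195.9   77.2] F [-1.1  0.6 -1.2] M [-0.07  0.18 -0.07] w 39.6
q [-0.408  0.475  2.044  0.026  0.448 -1.823] toolx yaw 79.63 z [ 0.164 -0.058 -0.985]
f -79.6 l -1.9 h 71.2 tilt deg 9.9
```

View pics/side_d3.png

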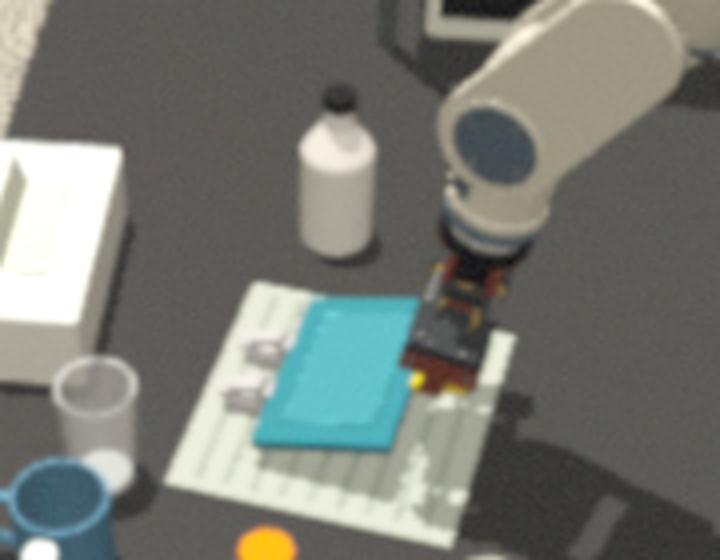

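```bash
python3 -m handwheel '[[[0.01,0,0],[0.5,-3,6],0],[[0.01,0,0],[0.5,-3,6],0],[[0.01,0,0],[0.5,-2,6],0],[[0.01,0,0],[0,-2,6],0],[[0.01,0,0],[0,-2,6],0],[[0.01,0,0],[0,-1,6],0],[[0.01,0,0],[0,-1,4],0],[[0,0,0],[0,-0.5,3],0],[[0,0,0],[0,0,2],0],[[0,0,0],[0,0,0],0]]'
python3 -c "
from h import *
lay()"
```

```text
t: 24.67
ee_pos: [484.3, -194.4, 26.8]
orientation: [2.341, 1.954, 0.06]
ft_force: [-2.3, 1.0, 8.4]
width: 39.3
t 24.67 pos [ 484.3 -194.4   26.8] F [-2.3  1.   8.4] M [ 0.13  0.2  -0.09] w 39.3
q [-0.4    0.582  2.021 -0.017  0.44  -1.777] toolx yaw 79.64 z [ 0.089 -0.045 -0.995]
f -87.9 l -2.0 h 20.8 tilt deg 5.5
```

```bash
python3 -c "
from h import *
p=ctrl.get_image('side'); crop(p,'side_d4.png',[],(210,90,390,230),4)
for q in ('lid_mid','tab','hinge'): print(q,[(round(a['score'],2),toworld(p,a['position']).round(1)) for a in ctrl.spot_point(p,q)[:2]])
p=ctrl.get_image('wrist'); save(p,'w2.png')
p=ctrl.get_image('scene')
for q in ('lid_mid','tab'): print(q,[(round(a['score'],2),toworld(p,a['position']).round(1)) for a in ctrl.spot_point(p,q)[:2]])
"
```

```text
lid_mid [(0.65, array([ 562.8, -207.3,   26.3])), (0.21, array([569.4, 222.3,  -0.7]))]
tab [(0.86, array([ 473.8, -191.6,   21.3]))]
hinge []
lid_mid [(0.57, array([ 561.7, -206.5,   30.8]))]
tab [(0.84, array([ 474.1, -191. ,   13.6]))]
```

View pics/side_d4.png

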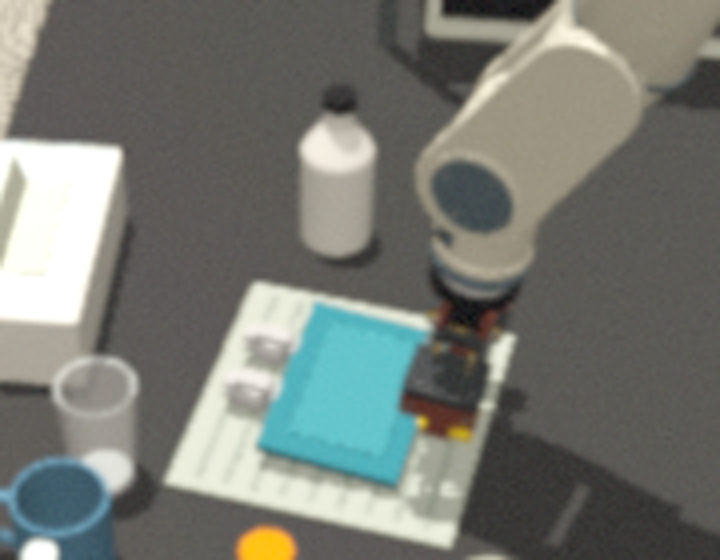

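View pics/w2.png

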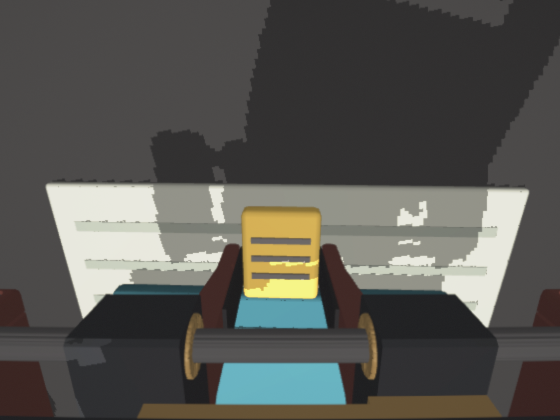

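```bash
python3 -m handwheel '[[[0,0,0],[0,0,-0.7],0],[[0,0,0],[0,0,0],0.5],[[0,0,0],[0,0,0],0.6],[[0,0,0],[0,0,0],0.7],[[0,0,0],[0,0,0],0.8],[[0,0,0],[0,0,0],0.9],[[0,0,0],[0,0,0],0.9],[[0,0,0],[0,0,0],0.9],[[0,0,0],[0,0,0],0.9],[[0,0,0],[0,0,0],0.9]]'
python3 -c "
from h import *
lay()"
```

```text
t: 25.9
ee_pos: [486.0, -194.8, 27.9]
orientation: [2.338, 1.954, 0.062]
ft_force: [0.2, -0.5, 0.6]
width: 79.6
t 25.90 pos [ 486.  -194.8   27.9] F [ 0.2 -0.5  0.6] M [-0.01  0.04  0.04] w 79.6
q [-0.4    0.58   2.019 -0.017  0.44  -1.777] toolx yaw 79.70 z [ 0.091 -0.046 -0.995]
f -86.1 l -2.1 h 21.9 tilt deg 5.7
```

Released, no contact force. Retreat straight up along the tool.

```bash
python3 -m handwheel '[[[0,0,0],[0,-1,-4],0.9],[[0,0,0],[0,-1,-8],0.9],[[0,0,0],[0,-1,-15],0.9],[[0,0,0],[0,-2,-20],0.9],[[0,0,0],[0,-3,-25],0.9],[[0,0,0],[0,-3,-25],0.9],[[0,0,0],[0,-3,-25],0.9],[[0,0,0],[0,0,-15],0.9],[[0,0,0],[0,0,-5],0.9],[[0,0,0],[0,0,0],0.9]]'
python3 - <<'E'
from h import *
lay()
for n in ("side","scene"):
    p=ctrl.get_image(n)
    for q in ('lid_mid','tab','caddy','jar','dish'): print(n,q,[(round(a['score'],2),toworld(p,a['position']).round(1)) for a in ctrl.spot_point(p,q)[:1]])
    m=np.array([562,-207,21.5]);A=R.from_euler('z',-10.7,degrees=True).as_matrix()
    L=lambda P:(A@(np.array(P,float)-[-85,0,0]).T).T+m
    top=L([[-20,-93,6],[-147,-93,6],[-147,93,6],[-20,93,6]]);tab=L([[-147,-20,6],[-195,-20,6],[-195,20,6],[-147,20,6]])
    crop(p,n+"_f.png",[(top,(0,0,255)),(tab,(255,0,255))],(120,170,260,290) if n=="scene" else (230,150,350,240),5)
    save(p,n+"_full.png")
E
```

```text
t: 26.73
ee_pos: [455.8, -184.5, 177.5]
orientation: [2.338, 1.954, 0.061]
ft_force: [-0.2, 0.3, 0.3]
width: 78.7
t 26.73 pos [ 455.8 -184.5  177.5] F [-0.2  0.3  0.3] M [-0.01  0.   -0.  ] w 78.7
q [-0.405  0.266  2.026 -0.01   0.749 -1.79 ] toolx yaw 79.70 z [ 0.091 -0.046 -0.995]
f -117.7 l 2.4 h 171.5 tilt deg 5.6
side lid_mid [(0.71, array([ 564.1, -206.8,   23.3]))]
side tab [(0.96, array([ 478.4, -191.9,   23.9]))]
side caddy [(0.57, array([574.5, 223.1,   0. ]))]
side jar [(0.63, array([614.8,   4.2,  -2.5]))]
side dish [(0.58, array([437.5,   5.2,  -2.7]))]
scene lid_mid [(0.64, array([ 563.1, -208.4,   25.7]))]
scene tab [(0.82, array([ 474.2, -194.9,   14.2]))]
scene caddy [(0.74, array([569.6, 224.7,  -3. ]))]
scene jar [(0.61, array([618.6,   4.8,   1. ]))]
scene dish [(0.55, array([441. ,   6.2,  -2.8]))]
```

View pics/side_f.png

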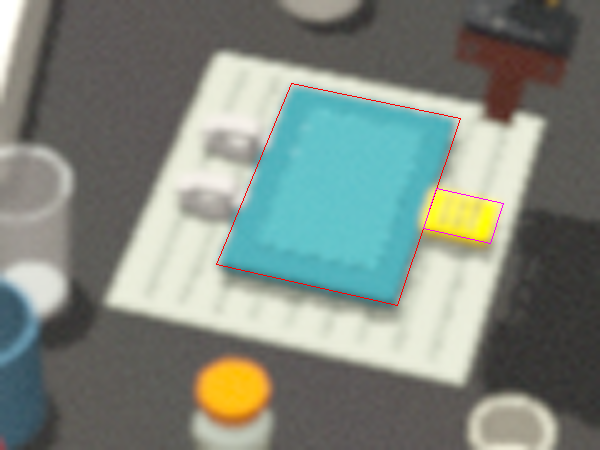

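View pics/scene_full.png

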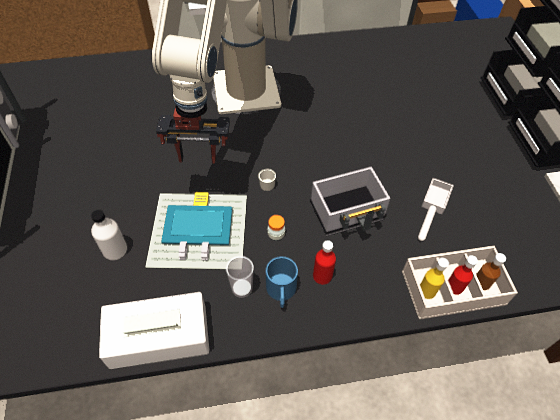

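View pics/scene_f.png

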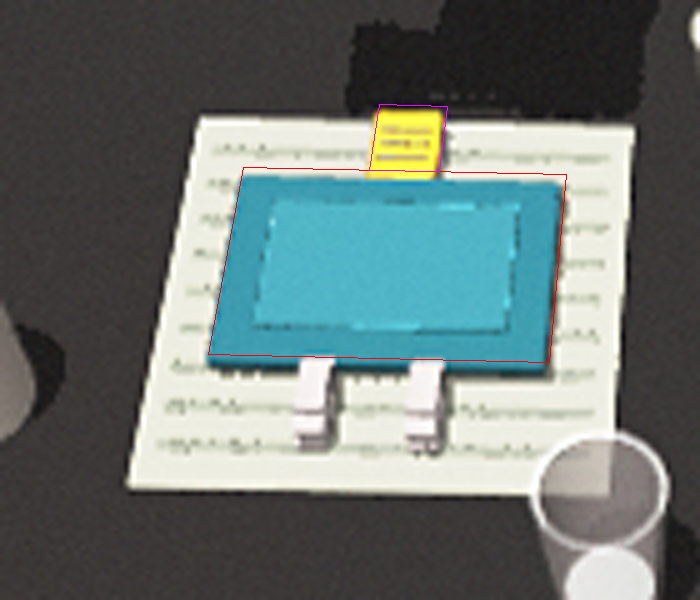

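```bash
python3 -c "
from workcell import ctrl
print(ctrl.close_job())"
```

```text
the job is handed in; nothing more can be done
None
```

The lid is off the caddy and lying flat on the drying mat, upper face up, and the job is handed in. No verdict was reported. It took about 27 of the 67 s.

**What I did:** I pinched the tab across its width and swung the lid up to about 86°. The first lift there caught about 17 mm up, at 8.5 N. Easing the angle back to 81.5° made it tighter, about 10 N with some sideways push. At about 91° the lid came off with only its own weight on the wrist. I carried it over the other things, set the hooks on the mat, lowered the tab around them, let go and backed off.

**Last checks:**
- **Lid position:** its middle measured about (563, −207) mm against a mat centre of about (571, −209) mm, so roughly 8 mm off. Projecting its outline into both pictures matched to within a few millimetres, so it lies flat.
- **Margin at the tab:** the tab end is only about 6 mm inside the near edge of the mat. The lid slid about 10 mm in the fingers during laying down.
- **Other things:** the caddy, jar and dish were where they started within measurement error. I saw no change in the rest in the pictures but did not measure them again.
- **Robot:** the wrist force was near zero, with the fingers open and about 150 mm above the lid.

**What disagreed or went wrong:**
- **Height readings:** the networks' heights for the lid middle (23 and 26 mm, with one earlier reading of 31) scatter around the expected 21.5 mm.
- **Joint range:** while I was tilting the lid over the mat, the last joint came right up to its limit (−2.539 of −2.54). I saw this and reduced the tilt before going on.
- **Press-down:** the lid was pressed onto the mat with about 8 N just before release.

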